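# Load a vial shuttle under the sprung flap of a UV viewing bay

## Task

Load the vial into the UV viewing bay: with one fingertip press the long black bar down to hold the amber flap open, and meanwhile with the other fingertip push the blue finger plate of the shuttle that carries the vial, until the shuttle is fully home against the stop; only then let the flap spring shut behind the vial. Only push: lift nothing, let neither the fingers nor the flap touch the vial, and leave the things standing beside the station alone.

Things in the scene. Friction and masses are not known exactly. Their poses are not given: they have to be found in the camera images.
- station: Grey base plate (355 x 176 x 10 mm) of the UV station, fixed, with two rails, a bay and a white lamp housing (82 mm high) at its far end. Origin on the bench surface, on the centre line of the rails; x along the rails into the bay (away from the robot), y left, z up. Rails: tops 18 mm above the bench, inner faces 22.5 mm either side of the centre line, 8 mm wide, from x = -179 mm to the stop.
- bay_stop (a point): The stop at the far end of the bay, on which the shuttle's nose must rest: the point on the centre line of the rails on the upper face of the base (10 mm above the bench), at station x = 106 mm.
- mouth (a point): Mouth of the bay, on the centre line of the rails, at station x = 16 mm, 22 mm above the bench: the lower edge of the black apron (3 mm thick) that hangs at the flap's front when it is shut and blocks the vial. The vial passes freely below it once the flap is 0.6 rad open.
- shaft_front (a point): Front end of the steel shaft of flap and bar. Its axis runs parallel to the rails at station y = 55 mm, 52 mm above the bench, x = -178 to 110 mm; dark bearing blocks (7 mm long, 16 mm wide, 60 mm high) carry it at station x = -181, 0 and 109 mm.
- flap (a joint): Angle in rad of the amber flap about its shaft: 0 shut, 0.9 fully open (end stop). Flap, shaft and press bar are one stiff part: pressing the bar down, left of the shaft, swings the flap up, right of the shaft; a spring and its weight shut it when the bar is released. Opening it fully takes 6 to 8 N on the bar 30 mm from the shaft.
- bar_mid (a point): Middle of the upper face of the black press bar with the yellow outer edge: 169 mm long (station x = -175 to -6 mm), from 12 to 50 mm left of the shaft, 4 mm thick. Flap shut, it lies level with its top 54 mm above the bench, this point at station y = 86 mm. A flat tip 12 mm wide pressing 30 mm left of the shaft opens the flap some 0.75 rad at 31 mm above the bench; it may slide along the bar.
- shuttle: Grey shuttle, 131 x 43 mm, about 0.16 kg, loose between the rails. Origin under the centre of its vial cradle; underside on the base, 10 mm above the bench; x into the bay. Nose at x = 36 mm; cradle walls 20 mm high from x = -36 to 36; then a neck 6 mm thick; at the rear the blue finger plate, x = -95 to -87 mm, 43 mm wide, top 50 mm above the bench. Home: origin at station x = 70 mm.
- sample_vial: White vial with screw cap, 25 mm diameter, 56 mm long, lying loose in the shuttle's cradle with its cap towards the finger plate. Origin at the centre of its foot, on its axis; its z axis points from foot to cap. Its highest point is 41 mm above the bench.
- spare_vial: Another white vial, 25 mm diameter, 56 mm high, standing on the bench to the right of the rails. Origin at the centre of its foot. To be left alone.
- bench_timer: White bench timer with three coloured buttons, 72 x 66 x 21 mm, lying on the bench right of the bay. Origin at the centre of its underside. To be left alone.
- marker: White marker pen with blue cap, 135 mm long, 17 mm thick, lying on the bench left of the station. Origin at the centre of its underside. To be left alone.
Things that resemble listed ones, but are neither listed nor needed, are in the scene too. Of the things shaped like the shuttle, the grey one is meant. What is shaped like the sample_vial but purple is not meant.

How it is judged:
By the outcome, as a careful person would: the job done as asked, in the order asked, and still so for the second after the job is handed in, with the robot touching nothing.
It also fails if it takes over 37 s, if anything falls off the work surface, if the arm or the gripper's body presses on something with over 40 N, if the wrist force passes 120 N, or if a joint passes its speed limit or range.

## Robot

A 6-joint arm with a two-finger parallel gripper is mounted at the origin on a cart in front of the work surface, level with it; the furniture and walls round the work are solid. World frame = base frame: x ahead of the robot, y to its left, z up, the work surface at z = 0. Lengths are in m, angles in rad, forces in N, time in s.
With the tool pointing down it reaches from about 0.275 to 0.825 m from the base axis. Payload 4.9 kg.
Tool frame: the origin (TCP) lies midway between the tips of the shut fingers; the grasp point (between the pads) lies 19 mm behind it (bot.grip_depth is the distance from the TCP to the grasp point, in m); z points along the fingers, y is the line along which they close (so a half turn about z gives the same grasp; the last joint's range is limited). The gripper opens to 85 mm and grips with 20 to 120 N. Pads are 22 mm wide; open, the fingers measure 114 mm over their backs; the gripper's body (76 mm by 85 mm) begins 54 mm behind the grasp point. The pads swing forward as they close: fully open they stand 13 mm farther back than shut.
Start: joints at [0.986, 0.326, -0.193, 1.052, 0, 1.437], TCP at [0.24, 0.495, 0.231] pointing down, gripper open.
Joint ranges: [-2.65, 2.65], [-0.97, 1.79], [-1.3, 1.35], [-1.93, 2.1], [-1.47, 1.37], [-3.14, 3.14]. Speed limits (rad/s): [2.57, 2.57, 3.14, 3.14, 3.14, 3.14].

## Interface

Orientations are given as a unit quaternion [w, x, y, z].
In Python, from cell import bot gives the robot as it stands. Calls block until the motion is done:
- bot.move_pose(position, orientation): joint-space move of the TCP to a pose.
- bot.move_linear(position, speed=0.15, rotation=None, until_force=None): straight line of the TCP; rotation=None keeps the orientation; speed is the mean speed in m/s. With until_force (N) it stops when the force on the tool has changed by that much, and returns True; else False.
- bot.goto_joints(angles): joint-space move.
- bot.set_gripper(opening, grasp_force=None): opening from 0.0 (shut) to 1.0 (fully open); grasp_force is the grip in N (None keeps the last); returns when the fingers have stopped.
- bot.wait(seconds).
- bot.solve_ik(position, orientation): joint angles nearest the present ones, or None.
- bot.camera(name): name is "scene" or "top"; returns the picture (400x640x3 uint8, red, green, blue); there is no depth.
- bot.calibration(name): a dict with "mtx" (3x3 intrinsics, pixels), "k1" (the pictures are not rectified: a ray, as slopes to the right and down, at radius r is drawn at 1 + k1 r^2 times it, then the intrinsics apply), "extrinsics" (4x4, takes a point from world to camera coordinates). Camera axes: x right, y down, z forward; pixel columns grow to the right and rows downward; lengths in m; the calibration is good to about 2 mm. A picture is of the moment at which its call begins. calibration takes no time and is no camera call.
A pose or a line that the arm cannot do raises bot.PlanningError and nothing moves.
- bot.close_job(): hands the job in; it is judged then, once.
Trained networks look in the newest picture that a camera, given by its name, has taken for a name from the list of things; names that differ only in an ending like _2 or _b are one class to them, and where a whole thing is asked for, a point or a joint stands for the part that bears it (a point fixed in the world has none). Each returns a list of dicts, best first, with "confidence" (0 to 1); they miss things now and then, are a little off and sometimes report something else, mostly with a low value. They report only what shows in the picture. A call takes as long as a camera call. They do not tell look-alikes from the thing itself.
- bot.search_frame(camera, thing): "bbox" ([left, top, width, height] in pixels, round what is visible of it).
Readings, each from a call of its own:
- bot.read_clock(): time.
- bot.read_joint_positions(): joint angles.
- bot.read_joint_vel(): joint speeds.
- bot.read_joint_efforts(): joint torques, N m.
- bot.read_position(): TCP position.
- bot.read_tool_rot(): TCP orientation.
- bot.read_ft_force(): force on the tool from outside, world axes, zero at the start.
- bot.read_moment(): the same for the moment, N m.
- bot.read_gripper_width(): opening from 0.0 (shut) to 1.0 (fully open).
- bot.read_finger_force(): force on a finger pad.
Only numpy, scipy, OpenCV 4.12 (cv2) and the standard library are available. Lean on these libraries where they do the work, as an engineer would, in place of code of your own. Each camera call takes 0.05 s, during which the arm holds its last target. There are 200 camera calls.

## Working session

There is one attempt and no reset: what is moved stays moved. The work goes in short steps, each a Python script; the robot and the scene stay as the last script left them, time stands still between calls to the robot, and variables do not carry over. Pictures are saved under pics/ and viewed, at most 11 in all, crops included, and the job is handed in when it is done.

```bash
mkdir -p pics; ls; python3 - <<'E'
from cell import bot
import cv2,numpy as np
for n in("scene","top"):
    im=bot.camera(n); cv2.imwrite(f"pics/{n}0.png",im[:,:,::-1])
    c=bot.calibration(n);print(n,c["mtx"].tolist(),c["k1"],np.round(c["extrinsics"],4).tolist())
    for t in("station","shuttle","flap","bar_mid","sample_vial","spare_vial"):
        print(t,[(np.round(d["bbox"]).tolist(),round(d["confidence"],2)) for d in bot.search_frame(n,t)][:4])
print(bot.read_clock(),bot.read_tool_rot())
E
```

```text
pics
scene [[452.34257734325837, 0.0, 313.5752003395778], [0.0, 452.34257734325837, 192.52315030469953], [0.0, 0.0, 1.0]] -0.06415909487104463 [[0.7381, -0.6746, 0.0108, -0.4682], [-0.3685, -0.4164, -0.8312, 0.2797], [0.5652, 0.6095, -0.5559, 0.8127], [0.0, 0.0, 0.0, 1.0]]
station [([266.0, 153.0, 132.0, 112.0], 0.57)]
shuttle [([308.0, 210.0, 44.0, 33.0], 0.94), ([358.0, 277.0, 71.0, 42.0], 0.73), ([267.0, 174.0, 118.0, 50.0], 0.29), ([267.0, 151.0, 132.0, 113.0], 0.28)]
flap [([267.0, 177.0, 115.0, 45.0], 0.68)]
bar_mid [([268.0, 174.0, 116.0, 47.0], 0.74), ([382.0, 217.0, 29.0, 25.0], 0.48), ([264.0, 155.0, 136.0, 112.0], 0.44)]
sample_vial [([224.0, 240.0, 26.0, 18.0], 0.59), ([330.0, 204.0, 17.0, 16.0], 0.46)]
spare_vial [([355.0, 238.0, 11.0, 23.0], 0.63)]
top [[495.0816481212765, 0.0, 318.3608931742067], [0.0, 495.0816481212765, 194.35332250571489], [0.0, 0.0, 1.0]] 0.03576763735430833 [[0.0158, -0.9997, -0.0196, -0.0205], [-0.9887, -0.0127, -0.1492, 0.5995], [0.1489, 0.0217, -0.9886, 1.0849], [0.0, 0.0, 0.0, 1.0]]
station [([285.0, 82.0, 98.0, 170.0], 0.69)]
shuttle [([336.0, 162.0, 27.0, 57.0], 0.71), ([428.0, 200.0, 65.0, 40.0], 0.62)]
flap [([302.0, 112.0, 57.0, 133.0], 0.75)]
bar_mid [([299.0, 110.0, 63.0, 131.0], 0.63), ([284.0, 81.0, 101.0, 165.0], 0.48)]
sample_vial [([392.0, 194.0, 17.0, 11.0], 0.73), ([339.0, 165.0, 16.0, 29.0], 0.61), ([303.0, 277.0, 23.0, 15.0], 0.57)]
spare_vial []
0.7 [5.35395125e-06 2.23474468e-01 9.74709783e-01 2.17106248e-05]
```

```bash
python3 - <<'E'
import cv2
a=cv2.imread("pics/top0.png")[70:260,270:440];cv2.imwrite("pics/topc.png",cv2.resize(a,None,fx=3.15,fy=3.15,interpolation=cv2.INTER_CUBIC))
a=cv2.imread("pics/scene0.png")[130:330,200:440];cv2.imwrite("pics/scenec.png",cv2.resize(a,None,fx=3,fy=3,interpolation=cv2.INTER_CUBIC))
E
```

```text
(no output)
```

View pics/topc.png

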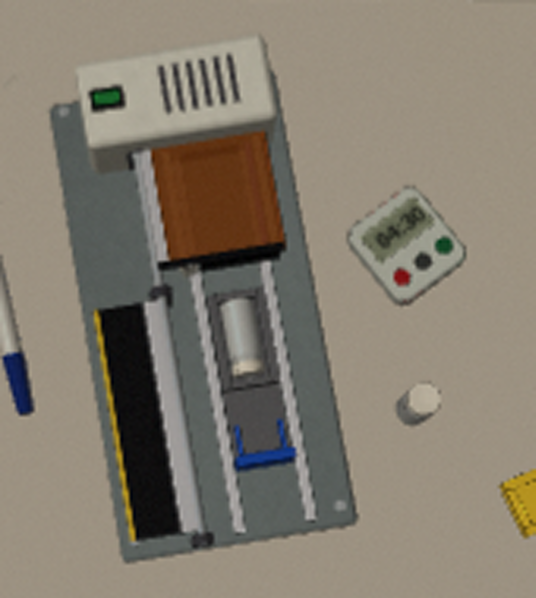

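View pics/scenec.png

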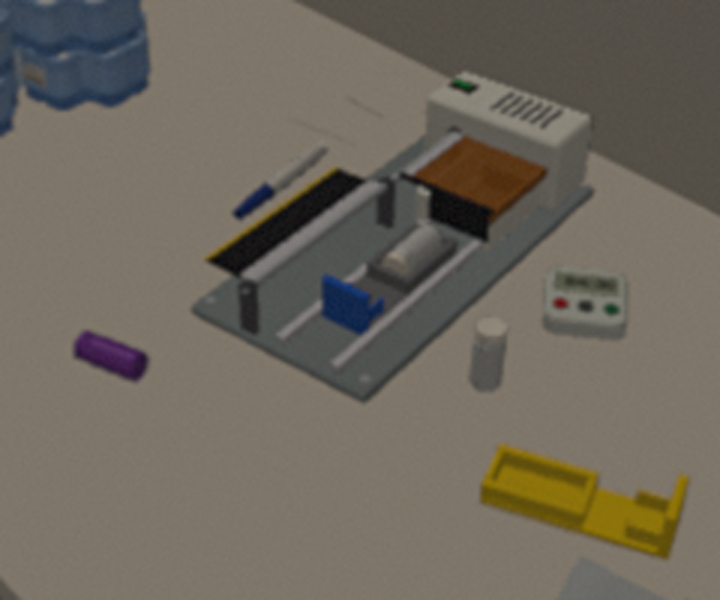

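The grey shuttle in the rails (top picture about (350,190), plate at (354,216)) is the one meant. The yellow look-alike at about (460,220) lies off the station. The white vial in the cradle is the sample, the purple one at about (237,248) in the scene picture is not, and the spare vial stands upright at (402,197). Next I fit the station pose from its known features.

```bash
cat > h.py <<'E'
from cell import bot
import numpy as np, cv2
from scipy.optimize import least_squares
from scipy.spatial.transform import Rotation as R
def proj(n,P):
    c=bot.calibration(n);E=np.array(c["extrinsics"]);p=np.atleast_2d(P)@E[:3,:3].T+E[:3,3]
    s=p[:,:2]/p[:,2:];s=s*(1+c["k1"]*(s**2).sum(1,keepdims=True));K=np.array(c["mtx"])
    return s*[K[0,0],K[1,1]]+K[:2,2]
def s2w(q,P):
    P=np.atleast_2d(P)/1000.;c,s=np.cos(q[2]),np.sin(q[2])
    return np.c_[q[0]+c*P[:,0]-s*P[:,1],q[1]+s*P[:,0]+c*P[:,1],P[:,2]]
E
python3 - <<'E'
from h import *
T=[((-175,105,54),(131,541)),((-6,105,54),(95,311)),((-6,67,54),(143,304)),((-181,55,60),(202,539)),((0,55,60),(160,293)),
((-179,-26.5,18),(309,519)),((-179,26.5,18),(238,531))]
S=[((-175,105,54),(207,261)),((-6,105,54),(337,170)),((-184,55,60),(248,284)),((-179,-26.5,18),(336,364)),((-179,26.5,18),(281,336))]
def px(c,n): 
    c=np.array(c,float); return (c+.5)/(3.15 if n=="top" else 3)-.5+((270,70) if n=="top" else (200,130))
D={"top":T,"scene":S}
def res(q,ns=("top","scene")): return np.concatenate([(proj(n,s2w(q,[a for a,_ in D[n]]))-[px(b,n) for _,b in D[n]]).ravel() for n in ns])
for ns in(("top",),("scene",),("top","scene")):
    f=least_squares(res,[.5,0,.15],args=(ns,),loss="soft_l1");print(ns,f.x.round(4));print(res(f.x,ns).reshape(-1,2).round(1).tolist())
q=f.x;np.save("q.npy",q)
# shuttle x: rear top edge of plate, cradle front/back edges (z=30)
sh=[((-95,21.5,50),(238,468)),((-95,-21.5,50),(296,460)),((-36,0,30),(250,385)),((36,0,30),(237,291))]
for a,b in sh:
    g=least_squares(lambda v:(proj("top",s2w(q,[(a[0]+v[0],v[1],a[2])]))-px(b,"top")).ravel(),[-50,0]);print(a,g.x.round(1))
im=cv2.imread("pics/top0.png")
E
```

```text
('top',) [ 0.6822 -0.0695  0.1805]
[[-0.2, 0.3], [-0.7, 0.1], [0.5, -0.4], [-0.1, -0.2], [-0.2, -0.9], [0.5, 0.5], [0.3, 0.5]]
('scene',) [ 0.6799 -0.073   0.1833]
[[-0.3, -0.4], [0.1, -1.0], [-0.2, -0.2], [0.3, 0.6], [0.2, 0.6]]
('top', 'scene') [ 0.682 -0.07   0.183]
[[0.2, 0.5], [-0.5, 0.3], [0.7, -0.3], [0.3, -0.1], [-0.0, -0.7], [0.9, 0.5], [0.7, 0.5], [-0.4, -1.4], [-0.1, -1.8], [-0.4, -1.2], [0.0, -0.5], [0.0, -0.5]]
(-95, 21.5, 50) [-40.   21.5]
(-95, -21.5, 50) [-41.3 -20.4]
(-36, 0, 30) [-38.4   1.1]
(36, 0, 30) [-39.5  -1.8]
```

```bash
cat >> h.py <<'E'
Q=np.load("q.npy");TILT=0.2
def pose(x,y,z,flip=False,t=TILT):
    c,s=np.cos(t),np.sin(t);zt=np.array([s,0,-c]);yt=np.array([0,-1. if flip else 1.,0])
    M=R.from_euler("z",Q[2]).as_matrix()@np.c_[np.cross(yt,zt),yt,zt]
    return s2w(Q,[(x,y,z)])[0],R.from_matrix(M).as_quat()[[3,0,1,2]]
E
python3 - <<'E'
from h import *
for f in(0,1):
    for w in((-158,42,180),(-158,42,60),(-36,42,20),(-40,42,150)):
        p,o=pose(*w,flip=f);j=bot.solve_ik(p,o);print(f,w,p.round(3),None if j is None else np.round(j,2))
for b in((205,165),(240,160)):
    print(least_squares(lambda v:(proj("scene",[(v[0],v[1],0)])-b).ravel(),[.6,.3]).x)
E
```

```text
0 (-158, 42, 180) [ 0.519 -0.057  0.18 ] [-0.31  0.19 -0.55  0.66  0.09 -0.48]
0 (-158, 42, 60) [ 0.519 -0.057  0.06 ] [-0.31  0.36 -0.69  0.34  0.09 -0.48]
0 (-36, 42, 20) [ 0.639 -0.035  0.02 ] [-0.21  0.58 -0.42  0.38  0.08 -0.38]
0 (-40, 42, 150) [ 0.635 -0.036  0.15 ] [-0.21  0.41 -0.31  0.67  0.08 -0.38]
1 (-158, 42, 180) [ 0.519 -0.057  0.18 ] [-0.31  0.19 -0.55  0.66  0.09  2.66]
1 (-158, 42, 60) [ 0.519 -0.057  0.06 ] [-0.31  0.36 -0.69  0.34  0.09  2.66]
1 (-36, 42, 20) [ 0.639 -0.035  0.02 ] [-0.21  0.58 -0.42  0.38  0.08  2.76]
1 (-40, 42, 150) [ 0.635 -0.036  0.15 ] [-0.21  0.41 -0.31  0.67  0.08  2.76]
[0.54570873 0.38802258]
[0.64214357 0.34311776]
```

View pics/scene0.png

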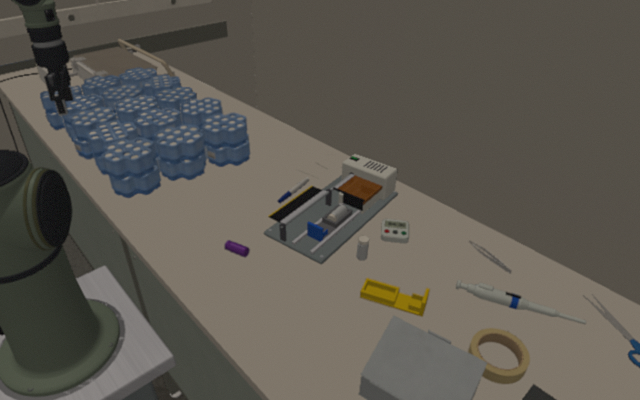

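The scene picture shows packs of blue bottles between the arm's start (60,90) and the station (330,205). I'll rise first, swing across high, and only then come down. The grip is set while high.

```bash
python3 - <<'E'
from h import *
bot.move_linear([.24,.495,.40],speed=.25)
p,o=pose(-158,42,350);bot.move_pose(p,o)
bot.set_gripper(.87)
p,o=pose(-158,42,110);bot.move_linear(p,speed=.2)
print(bot.read_clock(),bot.read_gripper_width(),bot.read_position(),p)
for n in("top","scene"): cv2.imwrite(f"pics/{n}1.png",bot.camera(n)[:,:,::-1])
a=cv2.imread("pics/top1.png")[90:270,260:400];b=cv2.imread("pics/scene1.png")[130:310,230:400]
cv2.imwrite("pics/c1.png",np.hstack([cv2.resize(a,None,fx=2.5,fy=2.5),cv2.resize(b,None,fx=2.5,fy=2.5)]))
E
```

```text
5.3667 0.8707623061996197 [ 0.5197947  -0.05761189  0.11090269] [ 0.51902753 -0.05740039  0.11      ]
```

View pics/c1.png

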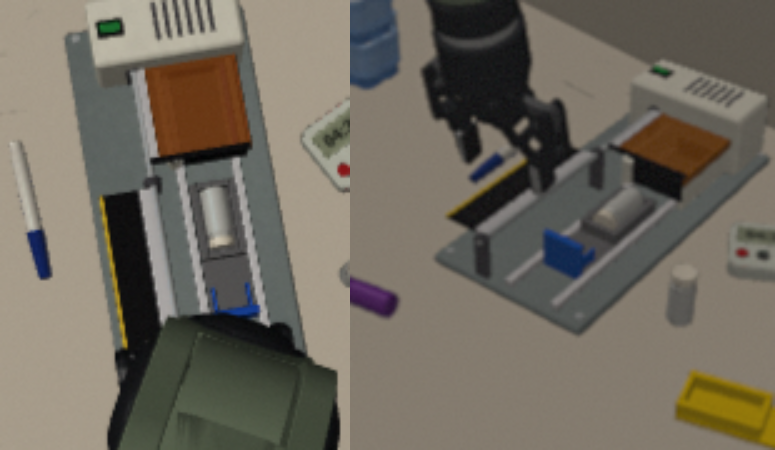

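The scene crop shows the fingertips at about (278,193) and (306,205), above the bar and behind the plate, with nothing touched. I'll check these against the predicted tip positions.

```bash
python3 - <<'E'
from h import *
for z in (110,118,122): print(z,proj("scene",s2w(Q,[(-158,85,z),(-158,-1,z)])).round(1).tolist())
p,o=pose(-158,42,30)
hit=bot.move_linear(p,speed=.03,until_force=2.5)
print(hit,bot.read_position(),bot.read_ft_force(),bot.read_moment(),bot.read_clock())
E
```

```text
110 [[278.7, 195.3], [308.6, 208.8]]
118 [[278.6, 192.3], [308.6, 205.9]]
122 [[278.6, 190.9], [308.6, 204.4]]
True [ 0.5190584  -0.05729953  0.04549142] [-0.76149124 -0.27875338  4.66850698] [0.04404191 0.12737093 0.03966414] 7.3583
```

```bash
python3 - <<'E'
from h import *
p,o=pose(-158,42,23)
hit=bot.move_linear(p,speed=.04,until_force=15)
bot.wait(.2)
print(hit,bot.read_position(),bot.read_ft_force(),bot.read_clock())
for n in("top","scene"): cv2.imwrite(f"pics/{n}2.png",bot.camera(n)[:,:,::-1])
a=cv2.imread("pics/top2.png")[90:270,260:400];b=cv2.imread("pics/scene2.png")[130:310,230:400]
cv2.imwrite("pics/c2.png",np.hstack([cv2.resize(a,None,fx=2.5,fy=2.5),cv2.resize(b,None,fx=2.5,fy=2.5)]))
E
```

```text
False [ 0.51973914 -0.05666878  0.02358328] [-0.36794658  2.08643983  5.97806628] 8.2667
```

View pics/c2.png

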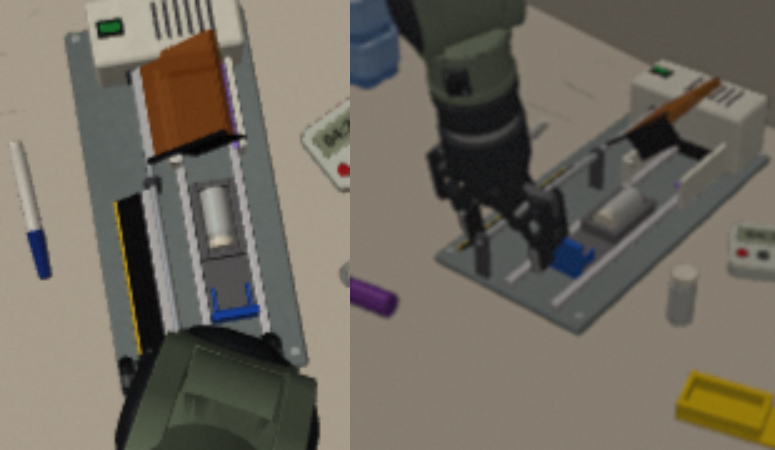

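The flap is visibly open: amber tilted up, bar swung down, yellow corner at top px (306.8,171). The right finger is behind the blue plate. I'll check the opening angle and then push in steps with a force guard.

```bash
python3 - <<'E'
from h import *
for t in(.5,.6,.7,.8,.9):
    c,s=np.cos(t),np.sin(t);print(t,proj("top",s2w(Q,[(-6,55+50*c+2*s,52+2*c-50*s)])).round(1))
f0=bot.read_ft_force()
p,o=pose(-60,42,22);hit=bot.move_linear(p,speed=.05,until_force=10)
print(hit,bot.read_position(),p,bot.read_ft_force()-f0,bot.read_clock())
for n in("top","scene"): cv2.imwrite(f"pics/{n}3.png",bot.camera(n)[:,:,::-1])
a=cv2.imread("pics/top3.png")[90:270,260:400];b=cv2.imread("pics/scene3.png")[130:310,230:400]
cv2.imwrite("pics/c3.png",np.hstack([cv2.resize(a,None,fx=2.5,fy=2.5),cv2.resize(b,None,fx=2.5,fy=2.5)]))
E
```

```text
0.5 [[302.1 170.4]]
0.6 [[303.2 170.6]]
0.7 [[304.5 170.7]]
0.8 [[306.  170.8]]
0.9 [[307.5 170.8]]
False [ 0.61301769 -0.03810229  0.0210285 ] [ 0.61539178 -0.03956975  0.022     ] [-6.21184659  0.64474004 -1.10810818] 10.475
```

View pics/c3.png

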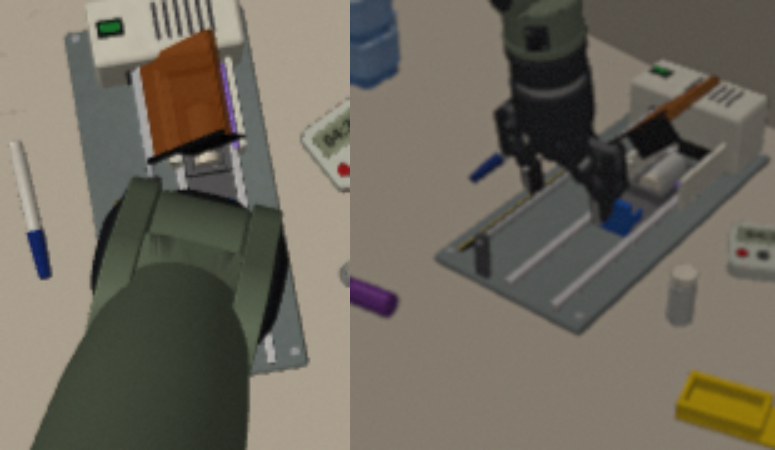

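The vial (crop (665,170)) is passing under the raised flap, and the flap is still open. Now I push on until the stop resists.

```bash
python3 - <<'E'
from h import *
p,o=pose(-20,42,23);hit=bot.move_linear(p,speed=.035,until_force=12)
c,s=np.cos(Q[2]),np.sin(Q[2]);st=lambda:(np.array([[c,s],[-s,c]])@(np.array(bot.read_position())[:2]-Q[:2])*1000).round(1)
print(hit,st(),bot.read_ft_force(),bot.read_clock())
bot.wait(.3);print(st(),bot.read_ft_force())
for n in("top","scene"): cv2.imwrite(f"pics/{n}4.png",bot.camera(n)[:,:,::-1])
a=cv2.imread("pics/top4.png")[90:270,260:400];b=cv2.imread("pics/scene4.png")[130:310,230:400]
cv2.imwrite("pics/c4.png",np.hstack([cv2.resize(a,None,fx=2.5,fy=2.5),cv2.resize(b,None,fx=2.5,fy=2.5)]))
E
```

```text
True [-32.7  43.9] [-2.10852342  0.23116478  6.42382606] 11.4417
[-32.8  44.1] [-1.88547041  0.6539604   6.28797723]
```

View pics/c4.png

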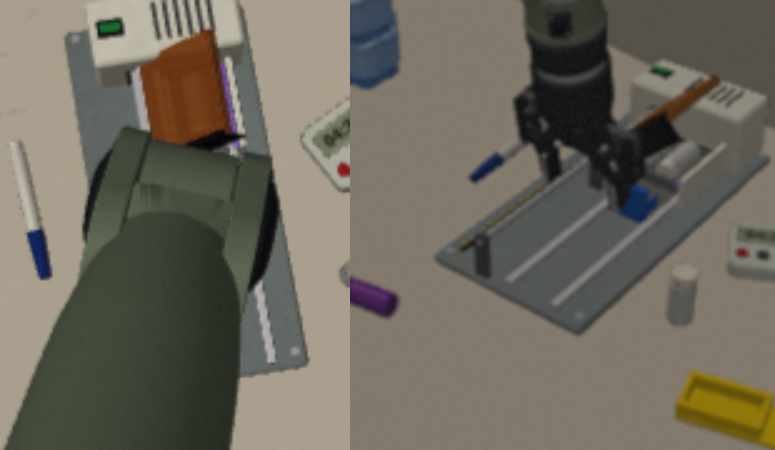

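Position agrees with home (tip front at about -24 mm, plate rear at -25 mm when home). I'll push once more to confirm it is the stop.

```bash
python3 - <<'E'
from h import *
c,s=np.cos(Q[2]),np.sin(Q[2]);st=lambda:(np.array([[c,s],[-s,c]])@(np.array(bot.read_position())[:2]-Q[:2])*1000).round(1)
for k in range(2):
    p,o=pose(-20,42,23);hit=bot.move_linear(p,speed=.03,until_force=18)
    print(hit,st(),bot.read_ft_force(),bot.read_clock())
cv2.imwrite("pics/scene5.png",bot.camera("scene")[:,:,::-1])
b=cv2.imread("pics/scene5.png")[160:230,320:410]
cv2.imwrite("pics/c5.png",cv2.resize(b,None,fx=8,fy=8,interpolation=cv2.INTER_CUBIC))
print("plate top rear corners if home",proj("scene",s2w(Q,[(-25,-21.5,50),(-17,-21.5,50),(-25,-21.5,16)])).round(1).tolist())
E
```

```text
True [-32.7  44.2] [-2.00778504  0.03634552  6.73178447] 12.1333
True [-32.8  44.2] [-2.67959375  0.54960283  7.38385437] 12.4333
plate top rear corners if home [[348.5, 206.6], [350.3, 205.1], [347.8, 217.8]]
```

View pics/c5.png

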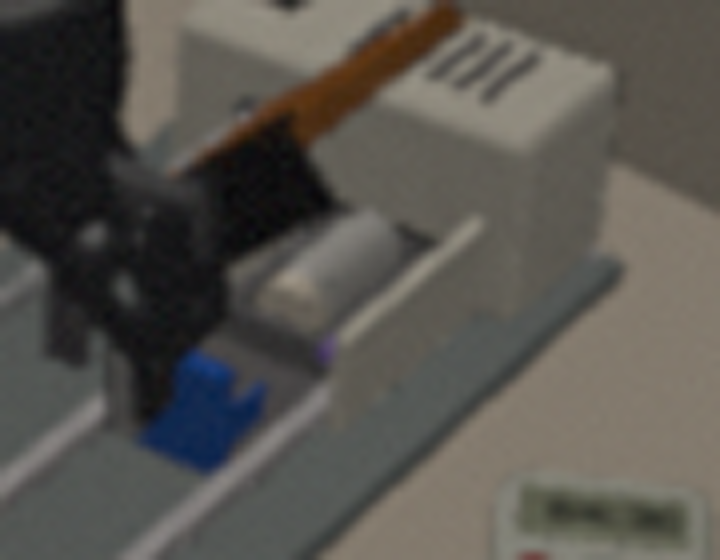

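```bash
python3 - <<'E'
from h import *
q=[.6799,-.073,.1833]
a=cv2.imread("pics/scene0.png");b=cv2.imread("pics/scene5.png")
for im,xs in((a,(-135,)),(b,(-25,-30,-33))):
    h=cv2.cvtColor(im,cv2.COLOR_BGR2HSV);m=cv2.inRange(h,(105,150,40),(125,255,255));m[:, :290]=0;m[:,370:]=0;m[:200]=0;m[250:]=0
    v,u=np.nonzero(m);print(len(u),"bbox",u.min(),u.max(),v.min(),v.max(),"lowest u",u[v==v.max()],"rightmost v",v[u==u.max()])
    e=np.c_[u,v]; print("  extreme u-2v.. right-bottom",e[(u+v).argmax()])
    for x in xs: print("  ",x,proj("scene",s2w(q,[(x,-21.5,50),(x,-21.5,18),(x,-21.5,10),(x,21.5,50)])).round(1).tolist())
p1=cv2.resize(a[195:255,290:370],None,fx=5,fy=5,interpolation=cv2.INTER_CUBIC);p2=cv2.resize(b[180:240,320:400],None,fx=5,fy=5,interpolation=cv2.INTER_CUBIC)
cv2.imwrite("pics/c6.png",np.hstack([p1,p2]))
E
```

```text
218 bbox 308 326 222 240 lowest u [319 320] rightmost v [230 231 232 233]
  extreme u-2v.. right-bottom [321 239]
   -135 [[322.1, 229.9], [321.8, 240.7], [321.7, 243.4], [307.0, 222.7]]
119 bbox 338 352 204 218 lowest u [345] rightmost v [209]
  extreme u-2v.. right-bottom [347 217]
   -25 [[348.8, 207.5], [348.1, 218.0], [347.9, 220.6], [334.3, 201.3]]
   -30 [[347.7, 208.5], [347.0, 219.0], [346.8, 221.6], [333.1, 202.2]]
   -33 [[347.0, 209.0], [346.3, 219.6], [346.1, 222.2], [332.4, 202.7]]
```

View pics/c6.png

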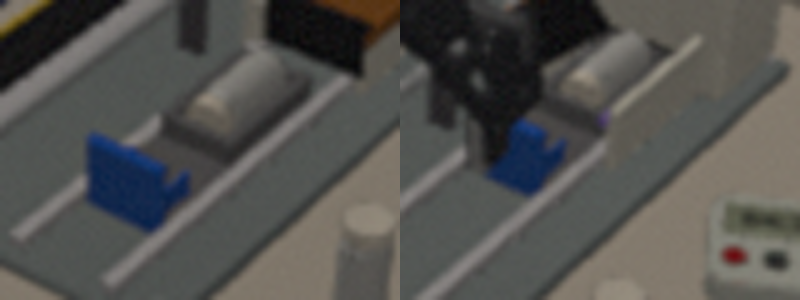

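The final plate shift matches about 108 ± 3 mm of the 110 mm expected. Three firm stops at the same spot and the fingertip position confirm the shuttle is home. Now I back off with the bar still held, then raise.

```bash
python3 - <<'E'
from h import *
p,o=pose(-47,43,23);bot.move_linear(p,speed=.04)
p,o=pose(-47,43,75);bot.move_linear(p,speed=.05)
p,o=pose(-120,43,200);bot.move_linear(p,speed=.15)
p,o=pose(-230,43,330);bot.move_linear(p,speed=.2)
bot.wait(.5);print(bot.read_ft_force(),bot.read_clock())
for n in("top","scene"): cv2.imwrite(f"pics/{n}7.png",bot.camera(n)[:,:,::-1])
a=cv2.imread("pics/top7.png")[70:250,270:410];b=cv2.imread("pics/scene7.png")[130:310,240:410]
cv2.imwrite("pics/c7.png",np.hstack([cv2.resize(a,None,fx=2.5,fy=2.5),cv2.resize(b,None,fx=2.5,fy=2.5)]))
h=cv2.cvtColor(cv2.imread("pics/scene7.png"),cv2.COLOR_BGR2HSV);m=cv2.inRange(h,(105,150,40),(125,255,255));m[:,:330]=0;m[:,370:]=0;m[:195]=0;m[230:]=0
v,u=np.nonzero(m);print(u.min(),u.max(),v.min(),v.max())
print(proj("top",s2w(Q,[(-25,21.5,50),(-25,-21.5,50)])).round(1).tolist())
E
```

```text
[-0.10048968  0.47880186 -0.58018309] 16.8
334 352 201 218
[[336.8, 171.0], [355.3, 167.8]]
```

View pics/c7.png

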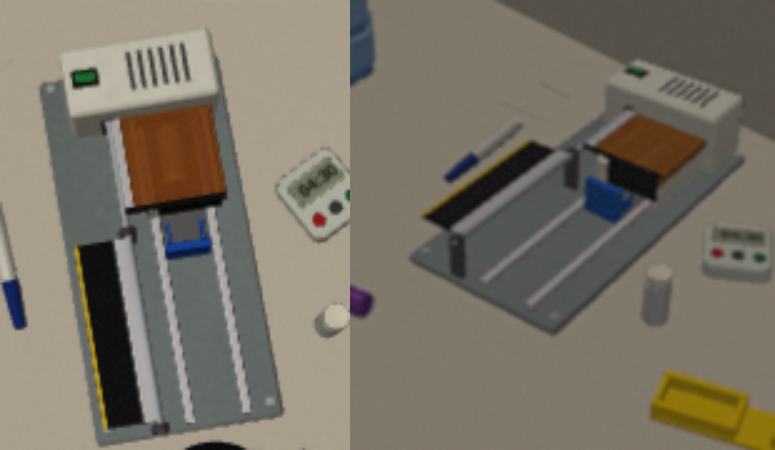

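The flap is shut, and the shuttle plate is at top px about (345,170). The other objects are unmoved. One last numeric check of the shuttle's travel before handing in.

```bash
python3 - <<'E'
from h import *
from scipy.optimize import brentq
def low(f,r0,r1):
    im=cv2.imread(f);h=cv2.cvtColor(im,cv2.COLOR_BGR2HSV);m=cv2.inRange(h,(105,140,40),(125,255,255));k=np.zeros_like(m);k[r0:r1,330:370]=m[r0:r1,330:370]
    v,u=np.nonzero(k);U=[x for x in np.unique(u)][2:-2];return np.mean(U),np.mean([v[u==x].max()+.5 for x in U])
for f,r in(("pics/top0.png",(195,230)),("pics/top7.png",(145,185))):
    u,v=low(f,*r)
    g=least_squares(lambda w:(proj("top",s2w(Q,[(w[0],w[1],50)]))-(u,v)).ravel(),[-60,0]);print(u,v,g.x)
E
```

```text
354.0 217.23333333333332 [-136.12532273    1.58010432]
345.0 171.76666666666668 [-30.02550091   3.35172752]
```

The border in the top view includes the plate's robot-facing rear face, so I'll redo the check with the face's lower edge.

```bash
python3 - <<'E'
from h import *
for (u,v) in((354.0,217.23),(345.0,171.77)):
  for z in(50,16,10):
    print(z,least_squares(lambda w:(proj("top",s2w(Q,[(w[0],w[1],z)]))-(u,v)).ravel(),[-60,0]).x.round(1))
E=np.array(bot.calibration("top")["extrinsics"]);print(-E[:3,:3].T@E[:3,3])
a=cv2.imread("pics/top7.png")[90:190,310:380];b=cv2.imread("pics/scene7.png")[175:235,320:390]
cv2.imwrite("pics/c8.png",np.hstack([cv2.resize(a,(406,580),interpolation=cv2.INTER_CUBIC),cv2.resize(b,(390,580),interpolation=cv2.INTER_CUBIC)]))
E
```

```text
50 [-136.1    1.6]
16 [-132.9   -0.8]
10 [-132.4   -1.2]
50 [-30.    3.4]
16 [-23.6   1.1]
10 [-22.5   0.7]
[ 0.43157535 -0.03654454  1.16154933]
```

View pics/c8.png

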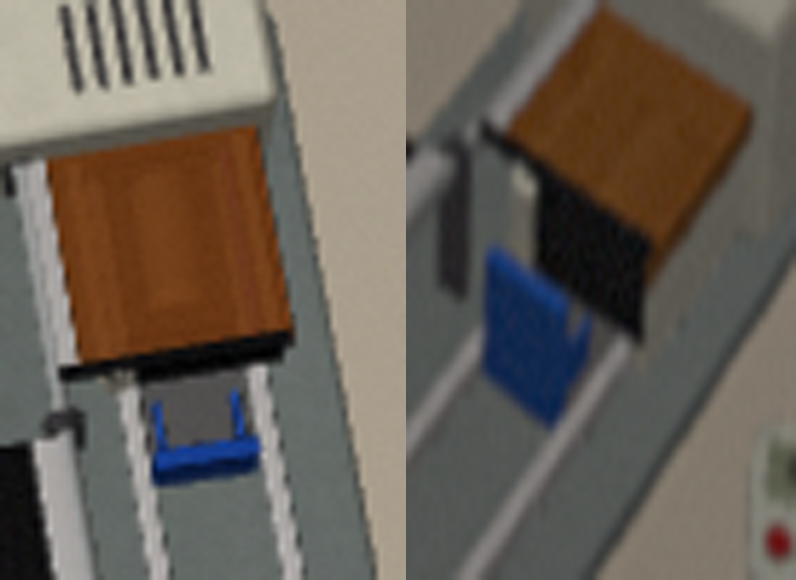

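With the face's lower edge, the plate rear is at about -23 mm, against -25 mm when home, which is within the calibration error. The flap is shut and the robot is clear, so I hand in.

```bash
python3 -c "
from cell import bot
print(bot.close_job(),bot.read_clock())"
```

```text
the job is handed in; nothing more can be done
the job is handed in; nothing more can be done
```

The vial is loaded: the shuttle is home against the stop to within the roughly 2 mm the cameras can resolve, the flap is shut behind it, the arm is clear, and the job was handed in about 17 s into the 37 s allowed.

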